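Hook the magnifier's display arm into the slotted upright over the sectioned tooth

TASK

Take the magnifier by its arm and hook the two claws on its bracket head into the top two slots of the upright that has the sectioned tooth standing in front of it, so that the lens comes over the tooth. Then press the bracket head down until it is fully home and the spring catch locks it, and let go. Leave the tooth and the other models where they stand.

Things in the scene. Friction and masses are not known exactly. Their poses are not given: they have to be found in the camera images.
- magnifier: Rigid chrome display arm with magnifier, about 350 g, standing level on the bench. Origin: centre of the bracket head's flat back face, at underside level; x points out of the back (as the claws do), z up; arm and lens lie towards -x. Head: box 26 deep (x -26..0), 28 wide, 108 tall (z 0..108). Ring 92 across, z 0..16, centred at x -190. Balances near x -100.
- bar_grip (a point): Middle of the arm's free length (x -92, z 20 in the magnifier's frame). The arm is a straight bar 14 wide (y), z 10..30, free to grip from x -50 to -132. A black knob 18 across stands on it at x -36, up to z 46. All mm.
- head_top (a point): Centre of the flat top of the bracket head (x -13, z 108 in the magnifier's frame), 26 x 28 mm: the place to press. Home, it lies 253 mm above the bench, 25 mm below the top of the upright.
- upper_claw (a point): Upper claw, where the tongue's underside meets the back face (x 0, y 0, z 86 in the magnifier's frame). Tongue 8 wide, 10 tall (z 86..96), 11 long; at its end a hook (x 6..11) hangs down 18 below the tongue's underside (to z 68), leaving a 6 mm throat between hook and back face.
- lower_claw (a point): The same point of the lower claw (z 36), of equal size, 50 mm below. Under it the back face has a notch (z 4..16, 8 deep) for the upright's spring catch; the lip below the notch (z 0..4) has to be pressed down past the catch.
- lens (a point): Centre of the magnifier's lens (x -190, y 0, z 8 mm in the magnifier's frame).
- stand: Fixed stand: white resin board (x -255..45, 270 wide, 20 thick) on the bench, with two alike slotted uprights of white steel at y +65 and -65, each 32 wide, 26 deep, 278 tall. Origin: on the bench, midway between the uprights, in the plane of their front faces; x points to the rear, away from the robot; z up. Front faces 4 thick, hollow behind, four slots each. All mm.
- left_seat (a point): On the front face of the left upright (y +65), on its centre line, 145 mm above the bench: the magnifier's origin is here when home, axes parallel to the stand's. Slots 13 wide, 36 tall: 231..267 (top), 181..217, 131..167, 81..117 mm above the bench. Claws enter the top two while the origin is 18 to 26 mm above this point; pushed up to the face and lowered, hooks drop behind the steel.
- right_seat (a point): The same on the right upright (y -65).
- left_catch (a joint): Left upright's spring catch: a nose 11 wide in the third slot, 5 proud, 151 to 158 mm above the bench, sloped on top, flat below. In m: 0 = out, up to 0.007 pushed in. A lowered bracket rests on it about 10 mm above home; about 10 to 20 N down on the head pushes it in, and at home it springs out into the notch, near 0: locked. Pressing far out on the arm makes the claws bind.
- right_catch (a joint): The same on the right upright.
- tooth: Loose sectioned plastic molar, 67 mm tall, 40 wide, on a white disc 48 across. Origin: centre of the disc's underside. It stands on the board about 190 mm in front of one of the uprights (either one).
- jaw: Loose ceramic white jaw model, a toothed horseshoe about 75 x 72 mm, 47 tall, on the board in front of the other upright. Origin: underneath, near its middle.
- gums: Loose pink gum arch, a horseshoe about 52 x 55 mm, 16 tall, on the board between the uprights. Origin: underneath.
- dish: Loose green glass dish, 104 mm across, 26 tall, on the bench on the other side of the stand from the magnifier. Origin: centre of the underside.
- tongue_bone: Loose grey tongue bone, about 32 x 42 mm, lying in the dish.
There are look-alikes about, which are no part of the job. Several things have the shape of the magnifier; the one meant has the colours described above. What is shaped like the tooth but black is not meant.

How it is judged:
By the outcome, as a careful person would: the job done as asked, in the order asked, and still so for the second after the job is handed in, with the robot touching nothing.
It also fails if it takes over 54 s, if anything falls off the work surface, if the arm or the gripper's body presses on something with over 40 N, if the wrist force passes 120 N, or if a joint passes its speed limit or range.

ROBOT

A 7-joint arm with a two-finger parallel gripper is mounted at the origin on the work surface. World frame = base frame: x ahead of the robot, y to its left, z up, the work surface at z = 0. Lengths are in mm, angles in degrees, forces in N, time in s.
With the tool pointing down it reaches from about 425 to 925 mm from the base axis. Payload 6.8 kg.
Tool frame: the origin (TCP) lies at the very end of the fingers, on their centre line; the grasp point (between the pads) lies 19 mm behind it (arm.tcp_to_grasp is the distance from the TCP to the grasp point, in mm); z points along the fingers, y is the line along which they close (so a half turn about z gives the same grasp; the last joint's range is limited). The gripper opens to 88 mm and grips with 3 to 60 N. Pads are 20 mm wide; open, the fingers measure 115 mm over their backs; the gripper's body (75 mm by 178 mm) begins 61 mm behind the grasp point.
Start: joints at [-71.855, 27.33, 1.283, 89.118, -0.659, 63.558, -4.761], TCP at [278.192, 615.026, 222.664] pointing down, gripper open.
Joint ranges: [-169.35, 169.35], [-19.33, 120.38], [-80.79, 83.38], [13.8, 139.57], [-78.32, 258.32], [9.67, 109.79], [-169.56, 169.56]. Speed limits (degrees/s): [136.94, 136.94, 180, 180, 180, 180, 180].

INTERFACE

Orientations are given as [roll, pitch, yaw] about the fixed x, y, z axes, in that order (R = Rz(yaw) Ry(pitch) Rx(roll)).
In Python, from bench import arm, imaging, order gives the robot as it stands. The module is installed in compiled form; this text tells all that it offers.
- The arm moves only by the shell command python3 -m inch 'ROWS' [FORCE]. ROWS is JSON, a list of rows, each a list of 3 entries, a list of its own where there are three numbers: the shift along the tool's x, y, z in mm, then the turn, a rotation vector about the tool's x, y, z in rad, then the closure, from 0 (fully open) to 1 (shut). A call has exactly 8 rows; each row is the pose to reach, as a shift and turn from the pose commanded when the call began, along the tool's axes at that moment; what a row does not reach only later rows make up. A row lasts 1/8 s, in which the tool goes at most 62.5 mm and 10.7 degrees, less where a joint would pass 70% of its speed; a pose out of reach is approached as far as the arm can. A call with a gripper value outside its range is refused whole. The fingers move at their own pace and stop on an object; FORCE is the grip in N (left out, the last holds). Time passes only in rows, so rows that repeat a pose let the fingers close, or fill a call up. It gives the time, the measured TCP pose, the force, the opening and the grip force at its end, in the units of the state.
- arm.get_obs(): the state, without advancing time (a new reading comes with each control period).
- imaging.read_camera(name): name is "scene" or "top" or "wrist"; returns a dict with "frame" (420x560x3 uint8, red, green, blue), "K" (3x3 intrinsics, pixels), "T" (4x4, takes a point from camera to world coordinates); the wrist camera has in their place "mount" (4x4, takes a point from camera to tool coordinates, whose origin is the TCP and whose axes are the flange's). Camera axes: x right, y down, z forward; pixel columns grow to the right and rows downward; lengths in mm; the calibration is good to about 2 mm. A picture is of the moment at which its call begins: read the wrist's pose just before it. There is no depth.
- order.sign_off(): hands the job in; it is judged then, once.
The state is a dict: "t": time; "q": joint angles; "qvel": joint speeds; "effort": joint torques, N m; "tool_pos": TCP position; "tool_rot": TCP orientation; "wrist_force": force on the tool from outside, world axes, zero at the start; "wrist_torque": the same for the moment, N m; "width": finger opening in mm; "gripper_force": force on a finger pad.
Only numpy, scipy, OpenCV 4.12 (cv2) and the standard library are available. Lean on these libraries where they do the work, as an engineer would, in place of code of your own. Each camera call takes 0.05 s, during which the arm holds its last target. There are 200 camera calls.

## Working session

There is one attempt and no reset: what is moved stays moved. The work goes in short steps, Python scripts to look and compute and a shell command to move; the robot and the scene stay as the last step left them, time stands still between calls to the robot, and variables do not carry over. Pictures are saved under pics/ and viewed, at most 10 in all, crops included, and the job is handed in when it is done.

```bash
mkdir -p pics; cat > h.py <<'E'
import numpy as np, cv2
from bench import arm, imaging, order
from scipy.spatial.transform import Rotation as R
def cam(name):
    o=arm.get_obs(); c=imaging.read_camera(name); f=c['frame']; K=np.array(c['K'])
    if name=='wrist':
        T=np.eye(4); T[:3,:3]=R.from_euler('xyz',o['tool_rot'],degrees=True).as_matrix(); T[:3,3]=o['tool_pos']; T=T@np.array(c['mount'])
    else: T=np.array(c['T'])
    return f,K,T
def save(f,n): cv2.imwrite('pics/'+n,cv2.cvtColor(f,cv2.COLOR_RGB2BGR))
def plane(K,T,uv,z):
    uv=np.atleast_2d(np.array(uv,float)); d=(T[:3,:3]@np.linalg.inv(K)@np.c_[uv,np.ones(len(uv))].T).T
    return T[:3,3]+d*((z-T[2,3])/d[:,2])[:,None]
def proj(K,T,P):
    P=np.atleast_2d(np.array(P,float)); c=(P-T[:3,3])@T[:3,:3]; q=c@K.T; return q[:,:2]/q[:,2:]
def tri(cams):
    A=np.zeros((3,3));b=np.zeros(3)
    for K,T,uv in cams:
        d=T[:3,:3]@np.linalg.inv(K)@[uv[0],uv[1],1]; d/=np.linalg.norm(d); M=np.eye(3)-np.outer(d,d); A+=M;b+=M@T[:3,3]
    return np.linalg.solve(A,b)
E
python3 - <<'E'
from h import *
import pickle
D={}
for n in('scene','top'):
    D[n]=cam(n); save(D[n][0],n+'0.png'); print(n,D[n][1].round(1).tolist(),D[n][2].round(3).tolist())
pickle.dump(D,open('D.pkl','wb'))
o=arm.get_obs();print(o, arm.tcp_to_grasp)
E
```

```text
scene [[532.7, 0.0, 285.5], [0.0, 532.7, 206.7], [0.0, 0.0, 1.0]] [[0.363, 0.764, -0.534, 1243.823], [0.932, -0.307, 0.195, -217.03], [-0.015, -0.568, -0.823, 1117.823], [0.0, 0.0, 0.0, 1.0]]
top [[419.3, 0.0, 277.4], [0.0, 419.3, 207.3], [0.0, 0.0, 1.0]] [[0.0, -0.981, 0.192, 385.074], [-1.0, 0.001, 0.006, 1.342], [-0.006, -0.192, -0.981, 1091.403], [0.0, 0.0, 0.0, 1.0]]
{'t': 0.1, 'q': array([-71.85410892,  27.3690849 ,   1.28153685,  89.17100292,
        -0.658111  ,  63.56022342,  -4.7606519 ]), 'qvel': array([-0.0853674 , -0.14272905, -0.08838323, -0.13005828,  0.02009252,
       -0.03986507,  0.11134559]), 'effort': array([ 3.25534827e-03, -5.84082627e+01,  1.53912429e+00, -2.73311734e+01,
       -5.42602607e-02,  1.31092171e-02,  5.06196386e-05]), 'tool_pos': array([278.00096239, 614.49667108, 221.81466538]), 'tool_rot': array([-1.79907399e+02,  8.02746605e-03,  1.55661343e+02]), 'wrist_force': array([-0.35449865,  0.17440091,  0.16866032]), 'wrist_torque': array([-0.00650389,  0.03091541,  0.04180675]), 'gripper_force': 0.0, 'width': 87.8223267193186} 18.700000000000003
```

View pics/scene0.png

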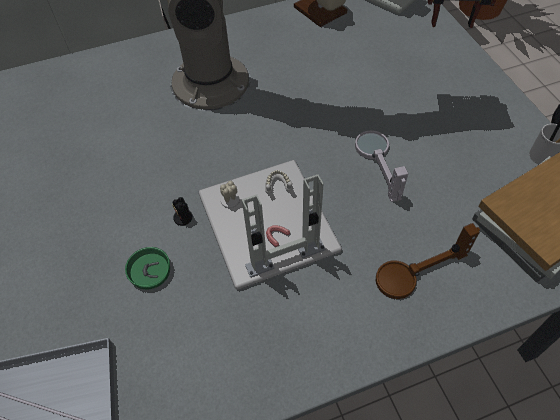

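View pics/top0.png

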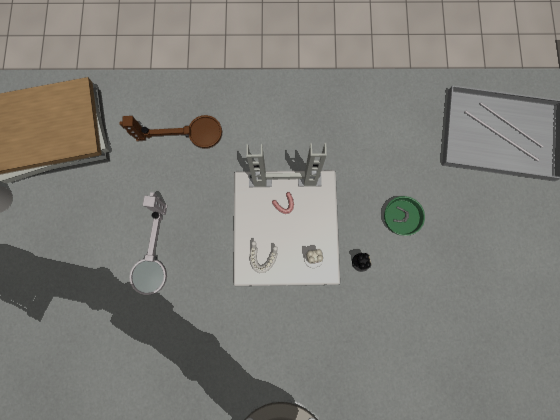

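The candidates shaped like the magnifier are the chrome one, at top (148,276)-(153,200) and scene (373,145)-(400,185), and the brown one, at top (205,131)-(130,125). The chrome one with the black knob fits. For the tooth, the ivory one at top (314,257) and scene (229,193) stands before the right-hand (-y) upright. The black one at top (361,261) is not meant. I'll confirm both in one enlarged crop.

```bash
python3 - <<'E'
from h import *
import pickle
D=pickle.load(open('D.pkl','rb'))
def crop(n,x,y,w,h,s=3): return cv2.resize(D[n][0][y:y+h,x:x+w],(400,300),interpolation=cv2.INTER_CUBIC)
a=np.hstack([crop('top',100,185,160,120),crop('scene',330,110,133,100)])
b=np.hstack([crop('top',210,140,200,150),crop('scene',190,150,200,150)])
save(np.vstack([a,b]),'crop1.png')
E
```

```text
(no output)
```

View pics/crop1.png

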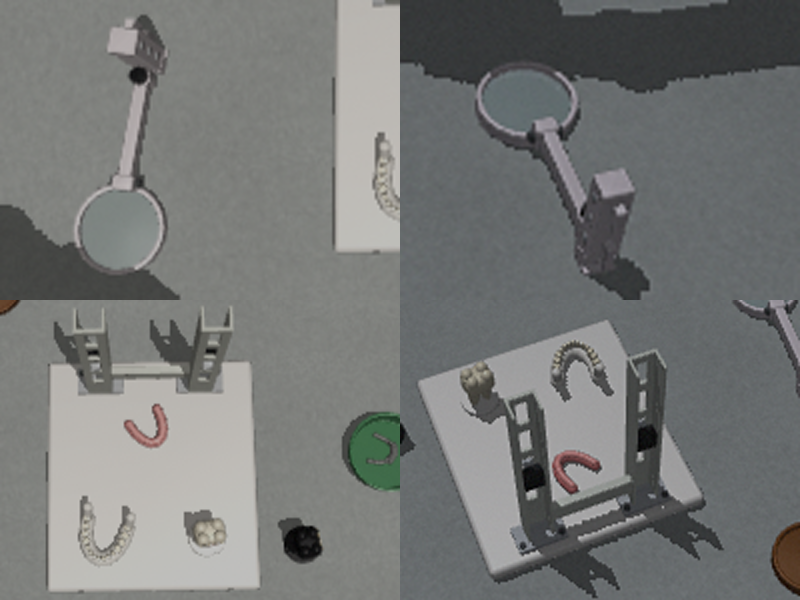

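The crop confirms it: the chrome magnifier with the black knob (top px ~(155,215)), and the ivory tooth standing in front of the right (-y) upright. Next, coarse positions.

```bash
python3 - <<'E'
from h import *
import pickle
D=pickle.load(open('D.pkl','rb'))
f,K,T=D['top']
print('board RL RR FL FR',plane(K,T,[(234,171.5),(337,171.5),(235,284),(339,283)],20).round(0).tolist())
print('upright front top L,R edges',plane(K,T,[(210+77/2,140+16),(210+105/2,156),(210+198/2,156),(210+230/2,156)],278).round(0).tolist())
print('ring',plane(K,T,(148,276.5),16).round(0),'knob',plane(K,T,(155,215),46).round(0),'head top',plane(K,T,[(100+124/2.5,185+40/2.5)],108).round(0))
print('tooth',plane(K,T,(314,261),22).round(0))
c=imaging.read_camera('wrist');print(np.array(c['mount']).round(3).tolist(),np.array(c['K']).round(1).tolist())
save(c['frame'],'w0.png')
E
```

```text
board RL RR FL FR [[691.0, 123.0, 20.0], [691.0, -150.0, 20.0], [398.0, 114.0, 20.0], [400.0, -147.0, 20.0]]
upright front top L,R edges [[650.0, 65.0, 278.0], [650.0, 36.0, 278.0], [650.0, -58.0, 278.0], [650.0, -90.0, 278.0]]
ring [[417. 336.  16.]] knob [[570. 318.  46.]] head top [[593. 314. 108.]]
tooth [[455. -85.  22.]]
[[0.002, -0.96, -0.281, 76.87], [1.0, 0.002, 0.001, 0.325], [-0.0, -0.281, 0.96, -161.514], [0.0, 0.0, 0.0, 1.0]] [[326.4, 0.0, 278.3], [0.0, 326.4, 206.0], [0.0, 0.0, 1.0]]
```

View pics/w0.png

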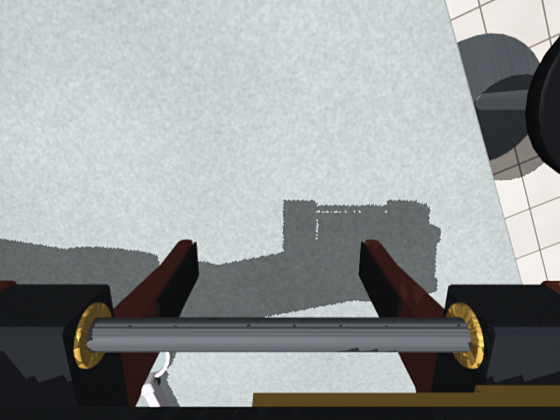

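The view shows bare bench with the fingers at the bottom edge, so the camera looks past the tool's +x side. I'll move above the magnifier with tool x along world +x, so that the head and upright stay in view.

```bash
python3 -m inch '[[[-42,-20,-4],[0,0,0.17],0],[[-85,-41,-8],[0,0,0.35],0],[[-128,-62,-12],[0,0,0.53],0],[[-170,-82,-15],[0,0,0.71],0],[[-213,-103,-18],[0,0,0.89],0],[[-255,-123,-22],[0,0,1.07],0],[[-298,-144,-25],[0,0,1.24],0],[[-340,-164,-28],[0,0,1.42],0]]'; python3 -m inch '[[[0,0,0],[0,0,0.18],0],[[0,0,0],[0,0,0.36],0],[[0,0,0],[0,0,0.54],0],[[0,0,0],[0,0,0.72],0],[[0,0,0],[0,0,0.9],0],[[0,0,0],[0,0,1.08],0],[[0,0,0],[0,0,1.26],0],[[0,0,0],[0,0,1.42],0]]'
python3 - <<'E'
from h import *
import pickle
D=cam('wrist'); pickle.dump(D,open('wm.pkl','wb')); save(D[0],'w1.png'); print(arm.get_obs()['q'])
E
```

```text
t: 1.15
tool_pos: [521.1, 324.1, 250.7]
tool_rot: [-180.0, 0.0, 74.0]
wrist_force: [0.6, 0.8, -0.1]
width: 87.6
gripper_force: 0.0
t: 2.15
tool_pos: [520.1, 325.5, 250.4]
tool_rot: [180.0, 0.0, -7.4]
wrist_force: [-0.1, 0.9, -0.0]
width: 87.5
gripper_force: 0.0
[ -68.84348438   24.21819006   42.10531831   98.216611    -17.73870511
   64.47745772 -119.18249412]
```

View pics/w1.png

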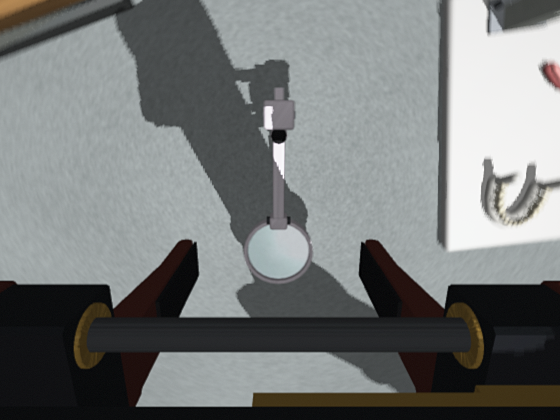

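The magnifier lies straight up the image: head top ~(279,115), knob (279,135), ring centre (278,250), well aligned with the tool at yaw -7.4.

```bash
python3 - <<'E'
from h import *
import pickle
f,K,T=pickle.load(open('wm.pkl','rb'))
g=f.astype(int)
# ring: fit ellipse to the outer contour
s=f[215:285,238:318]; hsv=cv2.cvtColor(s,cv2.COLOR_RGB2HSV)
print('ring row250',[tuple(v) for v in f[250,240:252]],'..',[tuple(v) for v in f[250,304:316]])
print('bar rows'); 
for r in(160,180,200): 
    G=np.gradient(g[r,262:300].sum(1)); print(r,262+np.argmin(G),262+np.argmax(G),g[r,262:300].sum(1).tolist())
print('head row115',g[115,258:302].sum(1).tolist()); print('head col 285',g[96:134,287].sum(1).tolist())
ring=plane(K,T,(277.5,250),12)[0]; head=plane(K,T,(279.5,115),108)[0]; bar=plane(K,T,[(279,150),(279,210)],30)
print(ring,head,bar,np.linalg.norm((head-ring)[:2]),np.degrees(np.arctan2(*(head-ring)[[1,0]])))
E
```

```text
ring row250 [(np.uint8(165), np.uint8(173), np.uint8(173)), (np.uint8(162), np.uint8(169), np.uint8(170)), (np.uint8(139), np.uint8(145), np.uint8(145)), (np.uint8(105), np.uint8(107), np.uint8(108)), (np.uint8(107), np.uint8(103), np.uint8(108)), (np.uint8(120), np.uint8(115), np.uint8(121)), (np.uint8(114), np.uint8(110), np.uint8(115)), (np.uint8(114), np.uint8(118), np.uint8(121)), (np.uint8(139), np.uint8(152), np.uint8(153)), (np.uint8(162), np.uint8(180), np.uint8(180)), (np.uint8(163), np.uint8(179), np.uint8(180)), (np.uint8(162), np.uint8(178), np.uint8(180))] .. [(np.uint8(194), np.uint8(199), np.uint8(202)), (np.uint8(194), np.uint8(199), np.uint8(202)), (np.uint8(196), np.uint8(202), np.uint8(204)), (np.uint8(191), np.uint8(196), np.uint8(199)), (np.uint8(156), np.uint8(158), np.uint8(162)), (np.uint8(120), np.uint8(119), np.uint8(124)), (np.uint8(110), np.uint8(105), np.uint8(111)), (np.uint8(119), np.uint8(115), np.uint8(119)), (np.uint8(140), np.uint8(141), np.uint8(143)), (np.uint8(162), np.uint8(168), np.uint8(169)), (np.uint8(168), np.uint8(175), np.uint8(176)), (n
[... 604 characters left out ...]
37, 233, 234, 226, 228, 233, 239, 233, 231, 225, 227, 227]
head row115 [226, 225, 227, 222, 252, 363, 552, 697, 730, 734, 733, 736, 709, 518, 360, 364, 372, 374, 370, 368, 369, 371, 377, 380, 384, 378, 380, 374, 381, 379, 373, 373, 376, 373, 358, 317, 294, 388, 481, 504, 506, 513, 518, 513]
head col 285 [214, 279, 298, 259, 293, 352, 371, 383, 385, 389, 388, 390, 393, 388, 382, 376, 380, 379, 378, 379, 375, 374, 370, 373, 372, 373, 373, 372, 366, 370, 369, 349, 306, 334, 428, 470, 464, 473]
[420.31028352 339.33357789  12.        ] [592.84069915 315.25808083 108.        ] [[552.99943508 320.58685427  30.        ]
 [480.72217524 329.72361008  30.        ]] 174.20210640773635 -7.943955732703129
```

```bash
python3 -m inch '[[[-4,0,50],[0,0,0],0],[[-4,0,100],[0,0,0],0],[[-4,0,150],[0,0,0],0],[[-4,0,195],[0,0,0],0],[[-4,0,225],[0,0,0],0],[[-4,0,238],[0,0,0],0],[[-4,0,244],[0,0,0],0],[[-4,0,244],[0,0,0],0]]'; python3 -m inch '[[[0,0,0],[0,0,0],1],[[0,0,0],[0,0,0],1],[[0,0,0],[0,0,0],1],[[0,0,0],[0,0,0],1],[[0,0,0],[0,0,0],1],[[0,0,0],[0,0,0],1],[[0,0,0],[0,0,0],1],[[0,0,0],[0,0,0],1]]' 45
```

```text
t: 3.2
tool_pos: [516.9, 326.3, 7.3]
tool_rot: [-180.0, -0.0, -7.0]
wrist_force: [-0.1, -0.1, 1.1]
width: 87.7
gripper_force: 0.0
t: 4.2
tool_pos: [516.4, 326.0, 6.6]
tool_rot: [180.0, 0.0, -7.1]
wrist_force: [0.6, 0.1, 0.8]
width: 14.0
gripper_force: 45.0
```

```bash
python3 -m inch '[[[0,0,-15],[0,0,0],1],[[0,0,-50],[0,0,0],1],[[0,0,-95],[0,0,0],1],[[0,15,-140],[0,0,0],1],[[5,40,-180],[0,0,0],1],[[10,70,-220],[0,0,-0.03],1],[[20,105,-260],[0,0,-0.06],1],[[30,140,-290],[0,0,-0.09],1]]'; python3 -m inch '[[[10,35,-10],[0,0,-0.035],1],[[20,75,-20],[0,0,-0.035],1],[[30,115,-30],[0,0,-0.035],1],[[35,150,-34],[0,0,-0.035],1],[[38,180,-34],[0,0,-0.035],1],[[40,190,-34],[0,0,-0.035],1],[[40,190,-34],[0,0,-0.035],1],[[40,190,-34],[0,0,-0.035],1]]'
python3 - <<'E'
from h import *
import pickle
D=cam('wrist'); pickle.dump(D,open('wu.pkl','wb')); save(D[0],'w2.png'); print(arm.get_obs()['q'])
E
```

```text
t: 5.2
tool_pos: [529.0, 181.6, 298.9]
tool_rot: [-179.9, -0.1, -1.9]
wrist_force: [0.3, 1.0, -3.1]
width: 13.7
gripper_force: 45.0
t: 6.2
tool_pos: [562.5, -6.1, 330.4]
tool_rot: [-180.0, 0.0, 0.2]
wrist_force: [-0.1, 1.0, -4.2]
width: 13.6
gripper_force: 45.0
[-45.50314605  14.95165801  49.48393534  99.120526   -11.96674246
  71.45119782 -82.89152998]
```

View pics/w2.png

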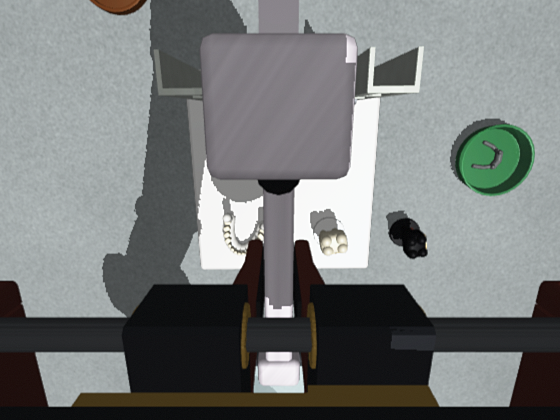

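Uprights show at both sides of the held head, front top edges at row ~93 (left ~x160-200, right ~x369-420). The head top covers x202-356, y34-180, and the claw tongue sits at x259-298. Enlarging for exact edges.

```bash
python3 - <<'E'
from h import *
import pickle
f,K,T=pickle.load(open('wu.pkl','rb'))
a=cv2.resize(f[40:115,355:430],(400,400),interpolation=cv2.INTER_NEAREST)
b=cv2.resize(f[40:115,145:220],(400,400),interpolation=cv2.INTER_NEAREST)
save(np.hstack([b,a]),'crop2.png')
g=f.astype(int).sum(2)
print('head row100',[ (c,int(g[100,c])) for c in list(range(198,212))+list(range(348,362))])
print('tongue row20',[(c,int(g[20,c])) for c in list(range(254,264))+list(range(293,303))])
print('head col 240',[(r,int(g[r,240])) for r in list(range(28,42))+list(range(172,186))])
print('bar row 240',[(c,int(g[240,c])) for c in list(range(258,270))+list(range(288,300))])
E
```

```text
head row100 [(198, 321), (199, 318), (200, 292), (201, 286), (202, 258), (203, 282), (204, 335), (205, 342), (206, 352), (207, 354), (208, 358), (209, 366), (210, 371), (211, 370), (348, 361), (349, 350), (350, 347), (351, 327), (352, 376), (353, 517), (354, 479), (355, 621), (356, 614), (357, 642), (358, 677), (359, 704), (360, 722), (361, 717)]
tongue row20 [(254, 513), (255, 520), (256, 526), (257, 522), (258, 487), (259, 407), (260, 407), (261, 407), (262, 408), (263, 408), (293, 408), (294, 408), (295, 409), (296, 409), (297, 402), (298, 421), (299, 500), (300, 507), (301, 513), (302, 510)]
head col 240 [(28, 243), (29, 239), (30, 243), (31, 250), (32, 249), (33, 266), (34, 308), (35, 339), (36, 355), (37, 364), (38, 370), (39, 372), (40, 378), (41, 379), (172, 345), (173, 337), (174, 331), (175, 322), (176, 311), (177, 300), (178, 272), (179, 306), (180, 375), (181, 399), (182, 395), (183, 396), (184, 396), (185, 390)]
bar row 240 [(258, 55), (259, 67), (260, 230), (261, 516), (262, 604), (263, 538), (264, 289), (265, 310), (266, 337), (267, 363), (268, 372), (269, 371), (288, 363), (289, 369), (290, 361), (291, 327), (292, 295), (293, 491), (294, 765), (295, 674), (296, 368), (297, 224), (298, 151), (299, 110)]
```

View pics/crop2.png

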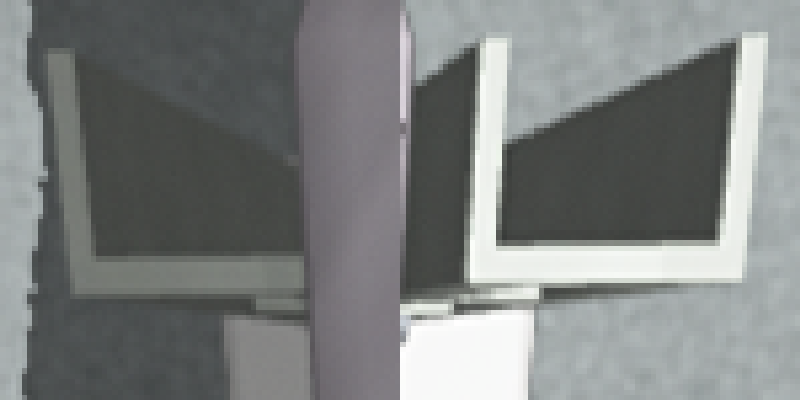

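```bash
python3 - <<'E'
from h import *
import pickle
f,K,T=pickle.load(open('wu.pkl','rb'))
p=plane(K,T,[(367.2,92.6),(419.3,92.1),(423.8,46.2),(158.7,95.2)],278); print(p.round(1))
mid=(p[0]+p[1])/2; print('right mid',mid.round(1),'width',p[0,1]-p[1,1],'stand yaw',np.degrees(np.arctan2(-(p[3,0]-p[1,0]),p[3,1]-p[1,1])),'sep outer (162)',p[3,1]-p[1,1])
z0=330.4-6.6
h=plane(K,T,[(279,33.5),(279,179.5),(203,107),(355.5,107)],z0+107); print('head back,front,left,right',h.round(1))
t=plane(K,T,[(258.5,20),(298.5,20)],z0+96); print('tongue',t.round(1),t.mean(0)[1])
b=plane(K,T,[(263.5,240),(293,240)],z0+30); print('bar',b.round(1))
E
```

```text
[[650.9 -60.5 278. ]
 [651.4 -92.8 278. ]
 [677.3 -92.1 278. ]
 [648.6  68.9 278. ]]
right mid [651.2 -76.6 278. ] width 32.2373283739622 stand yaw 0.995844493950803 sep outer (162) 161.6374728983618
head back,front,left,right [[652.6  -5.7 430.8]
 [627.5  -5.9 430.8]
 [640.6   7.8 430.8]
 [640.8 -19.5 430.8]]
tongue [[657.2  -1.6 419.8]
 [657.2  -9.5 419.8]] -5.574408175417194
bar [[583.4   0.8 353.8]
 [583.5 -12.6 353.8]]
```

The stand yaw is 1.0° and the right face centre is at (651.2, -76.6). The magnifier's back face is 90.6 mm ahead of the TCP. Moving to the pre-insert pose, 35 mm short of the face and 22 mm above seat height.

```bash
python3 -m inch '[[[-15,20,0],[0,0,-0.014],1],[[-30,45,0],[0,0,-0.014],1],[[-37,68,10],[0,0,-0.014],1],[[-37,72.7,50],[0,0,-0.014],1],[[-37,72.7,100],[0,0,-0.014],1],[[-37,72.7,140],[0,0,-0.014],1],[[-37,72.7,157],[0,0,-0.014],1],[[-37,72.7,157],[0,0,-0.014],1]]'; python3 -m inch '[[[0,0,0],[0,0,0],1],[[0,0,0],[0,0,0],1],[[0,0,0],[0,0,0],1],[[0,0,0],[0,0,0],1],[[0,0,0],[0,0,0],1],[[0,0,0],[0,0,0],1],[[0,0,0],[0,0,0],1],[[0,0,0],[0,0,0],1]]'
python3 - <<'E'
from h import *
s=cam('scene')[0]; t=cam('top')[0]
save(np.hstack([cv2.resize(s[130:280,200:350],(400,400),interpolation=cv2.INTER_CUBIC),cv2.resize(t[140:290,240:390],(400,400),interpolation=cv2.INTER_CUBIC)]),'pre.png')
E
```

```text
t: 7.25
tool_pos: [525.2, -81.4, 173.7]
tool_rot: [180.0, 0.1, 0.8]
wrist_force: [0.5, -0.5, -3.4]
width: 13.3
gripper_force: 45.0
t: 8.25
tool_pos: [525.7, -80.7, 173.6]
tool_rot: [180.0, 0.0, 0.9]
wrist_force: [0.0, 0.1, -3.2]
width: 13.8
gripper_force: 45.0
```

View pics/pre.png

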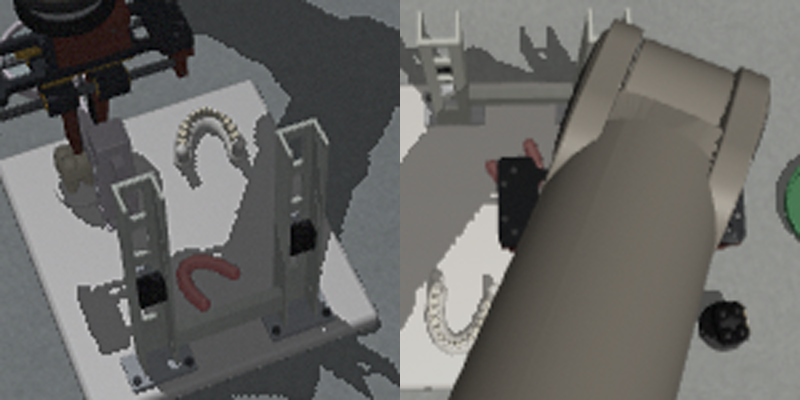

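Scene crop: the head at ~(105,140) is in line in front of the near (right) upright; the tooth, jaw and gums are untouched. I'll correct y by 2 mm and advance.

```bash
python3 -m inch '[[[0,-1.9,0],[0,0,0],1],[[8,-1.9,0],[0,0,0],1],[[14,-1.9,0],[0,0,0],1],[[20,-1.9,0],[0,0,0],1],[[25,-1.9,0],[0,0,0],1],[[29,-1.9,0],[0,0,0],1],[[32,-1.9,0],[0,0,0],1],[[32,-1.9,0],[0,0,0],1]]'; python3 -m inch '[[[1,0,0],[0,0,0],1],[[2,0,0],[0,0,0],1],[[3,0,0],[0,0,0],1],[[4,0,0],[0,0,0],1],[[4,0,0],[0,0,0],1],[[4,0,0],[0,0,0],1],[[4,0,0],[0,0,0],1],[[4,0,0],[0,0,0],1]]'
```

```text
t: 9.35
tool_pos: [557.9, -78.3, 173.6]
tool_rot: [180.0, 0.0, 0.9]
wrist_force: [0.1, -0.5, -3.6]
width: 13.7
gripper_force: 45.0
t: 10.35
tool_pos: [560.6, -78.2, 173.3]
tool_rot: [-180.0, 0.1, 0.9]
wrist_force: [-4.9, 1.0, -1.6]
width: 13.6
gripper_force: 45.0
```

Light contact exactly where predicted, so the claws are in the slots. Lowering onto the catch.

```bash
python3 -m inch '[[[-0.7,0,1],[0,0,0],1],[[-0.7,0,3],[0,0,0],1],[[-0.7,0,5],[0,0,0],1],[[-0.7,0,7],[0,0,0],1],[[-0.7,0,9],[0,0,0],1],[[-0.7,0,10.5],[0,0,0],1],[[-0.7,0,10.5],[0,0,0],1],[[-0.7,0,10.5],[0,0,0],1]]'; python3 -m inch '[[[0,0,0.5],[0,0,0],1],[[0,0,1],[0,0,0],1],[[0,0,1.5],[0,0,0],1],[[0,0,2],[0,0,0],1],[[0,0,2.5],[0,0,0],1],[[0,0,2.5],[0,0,0],1],[[0,0,2.5],[0,0,0],1],[[0,0,2.5],[0,0,0],1]]'
```

```text
t: 11.35
tool_pos: [560.5, -78.4, 163.2]
tool_rot: [-180.0, 0.1, 0.9]
wrist_force: [-7.7, 0.6, 2.7]
width: 14.1
gripper_force: 45.0
t: 12.35
tool_pos: [560.3, -78.4, 160.9]
tool_rot: [-180.0, 0.1, 0.9]
wrist_force: [-8.5, 0.9, 5.3]
width: 13.9
gripper_force: 45.0
```

It rests on the catch, about 9 mm above home, with the hooks 9 mm behind the steel. I'll release and rise.

```bash
python3 -m inch '[[[0,0,0],[0,0,0],0.6],[[0,0,0],[0,0,0],0.5],[[0,0,0],[0,0,0],0.5],[[0,0,0],[0,0,0],0.5],[[0,0,0],[0,0,0],0.5],[[0,0,0],[0,0,0],0.5],[[0,0,0],[0,0,0],0.5],[[0,0,0],[0,0,0],0.5]]'; python3 -m inch '[[[0,0,-20],[0,0,0],0.5],[[0,0,-50],[0,0,0],0.5],[[0,0,-90],[0,0,0],0.5],[[0,0,-130],[0,0,0],0.5],[[0,0,-160],[0,0,0],1],[[0,0,-170],[0,0,0],1],[[0,0,-170],[0,0,0],1],[[0,0,-170],[0,0,0],1]]'
python3 - <<'E'
from h import *
f,K,T=cam('wrist'); s=cam('scene')[0]
save(np.hstack([cv2.resize(s[130:280,200:350],(400,400),interpolation=cv2.INTER_CUBIC),cv2.resize(f[0:280,140:420],(400,400))]),'rel.png')
E
```

```text
t: 13.35
tool_pos: [561.0, -78.2, 160.6]
tool_rot: [-180.0, 0.0, 0.9]
wrist_force: [-0.0, -0.4, 0.6]
width: 43.6
gripper_force: 0.0
t: 14.35
tool_pos: [560.4, -78.0, 329.5]
tool_rot: [180.0, 0.1, 0.9]
wrist_force: [-0.6, 0.2, -0.2]
width: 7.1
gripper_force: 0.0
```

View pics/rel.png

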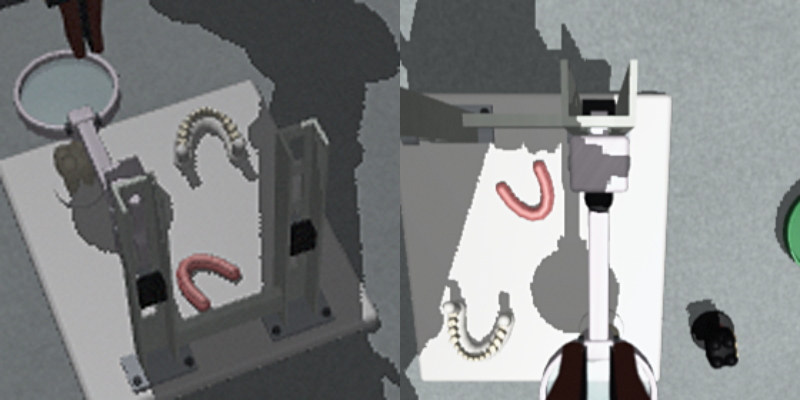

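Left crop: the magnifier hangs level on the right upright, with the claws visible through the slots. Right crop: the head is against the face and the arm runs straight out over the tooth. Next I'll press the head top.

```bash
python3 -m inch '[[[25,0,0],[0,0,0],1],[[50,0,0],[0,0,0],1],[[70,0,0],[0,0,0],1],[[75,0,5],[0,0,0],1],[[75,0,25],[0,0,0],1],[[75,0,45],[0,0,0],1],[[75,0,58],[0,0,0],1],[[75,0,63],[0,0,0],1]]'; python3 -m inch '[[[0,0,2],[0,0,0],1],[[0,0,4],[0,0,0],1],[[0,0,5],[0,0,0],1],[[0,0,6],[0,0,0],1],[[0,0,7],[0,0,0],1],[[0,0,8],[0,0,0],1],[[0,0,9],[0,0,0],1],[[0,0,9],[0,0,0],1]]'
```

```text
t: 15.45
tool_pos: [635.4, -76.9, 266.6]
tool_rot: [-180.0, 0.1, 0.9]
wrist_force: [0.6, -0.1, -0.3]
width: 0.5
gripper_force: 0.0
t: 16.45
tool_pos: [637.3, -78.2, 261.8]
tool_rot: [180.0, -0.3, 0.9]
wrist_force: [-3.3, -0.1, 13.2]
width: 0.2
gripper_force: 6.4
```

```bash
python3 -m inch '[[[0,0,1],[0,0,0],1],[[0,0,2],[0,0,0],1],[[0,0,3],[0,0,0],1],[[0,0,4],[0,0,0],1],[[0,0,5],[0,0,0],1],[[0,0,6],[0,0,0],1],[[0,0,7],[0,0,0],1],[[0,0,7],[0,0,0],1]]'
```

```text
t: 17.45
tool_pos: [636.1, -76.9, 253.0]
tool_rot: [-179.9, -0.0, 0.9]
wrist_force: [-3.3, 1.1, 11.1]
width: 0.6
gripper_force: 5.4
```

```bash
python3 -m inch '[[[0,0,1],[0,0,0],1],[[0,0,2],[0,0,0],1],[[0,0,3],[0,0,0],1],[[0,0,4],[0,0,0],1],[[0,0,5],[0,0,0],1],[[0,0,5],[0,0,0],1],[[0,0,5],[0,0,0],1],[[0,0,5],[0,0,0],1]]'; python3 -m inch '[[[0,0,-5],[0,0,0],1],[[0,0,-12],[0,0,0],1],[[0,0,-30],[0,0,0],1],[[0,0,-60],[0,0,0],1],[[-10,0,-90],[0,0,0],1],[[-40,0,-100],[0,0,0],1],[[-75,0,-100],[0,0,0],1],[[-75,0,-100],[0,0,0],1]]'
python3 - <<'E'
from h import *
f,K,T=cam('wrist'); s,Ks,Ts=cam('scene')
save(np.hstack([cv2.resize(s[130:280,200:350],(400,400),interpolation=cv2.INTER_CUBIC),cv2.resize(f[0:280,140:420],(400,400))]),'end.png')
E
```

```text
t: 18.45
tool_pos: [636.4, -77.1, 252.4]
tool_rot: [-179.8, -0.2, 0.9]
wrist_force: [-16.2, 5.1, 38.1]
width: 0.7
gripper_force: 19.4
t: 19.45
tool_pos: [559.5, -79.0, 347.6]
tool_rot: [-179.9, -0.0, 0.8]
wrist_force: [-0.1, 0.4, 0.6]
width: 0.4
gripper_force: 0.0
```

View pics/end.png

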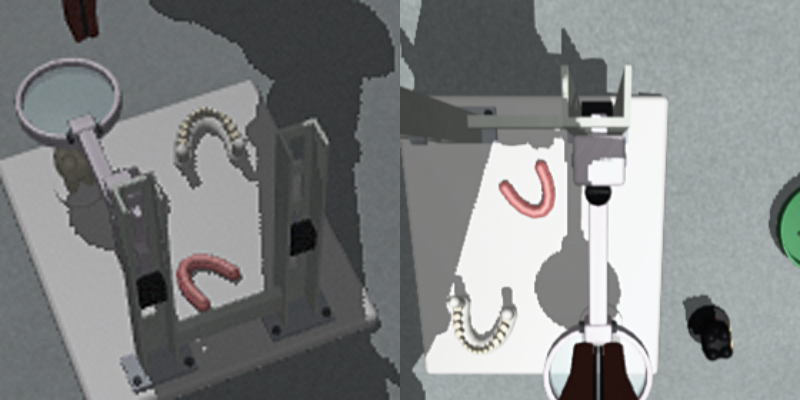

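The head stopped hard at 252.4 mm (home is 253) under 38 N. After release the lens sits lower and level over the tooth, and the models stand where they were.

```bash
python3 -c "
from bench import order; print(order.sign_off())"
```

```text
the job is handed in; nothing more can be done
None
```

The magnifier hangs in the top two slots of the right upright with its lens over the tooth, pressed home to a hard stop and released. I did not read the catch directly; I judge it locked from that stop at home height. The job is handed in at about 20 s of robot time.

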